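# Switch the fume extraction over at the slide gates

### The arm

A 6-joint arm with a two-finger parallel gripper is mounted at the origin on the work surface. World frame = base frame: x ahead of the robot, y to its left, z up, the work surface at z = 0. Lengths are in mm, angles in rad, forces in N, time in s.
With the tool pointing down it reaches from about 350 to 875 mm from the base axis. Payload 15.5 kg.
Tool frame: the origin (TCP) lies midway between the tips of the shut fingers; the grasp point (between the pads) lies 19 mm behind it; z points along the fingers, y is the line along which they close (so a half turn about z gives the same grasp; the last joint's range is limited). The gripper opens to 85 mm and grips with 20 to 120 N. Pads are 22 mm wide; open, the fingers measure 114 mm over their backs; the gripper's body (76 mm by 85 mm) begins 54 mm behind the grasp point. The pads swing forward as they close: fully open they stand 13 mm farther back than shut.
Start: joints at [1.089, 0.494, 1.345, -0, 1.302, -0.096], TCP at [235.183, 579.064, 194.477] pointing down, gripper open.
Joint ranges: [-2.91, 2.91], [-0.82, 2.16], [0.22, 2.67], [-1.22, 4.37], [0.12, 2.79], [-3.08, 3.08]. Speed limits (rad/s): [1.89, 1.89, 2.57, 3.01, 3.01, 3.01].

### API

Orientations are given as a rotation vector (axis times angle).
In Python, from workcell import telemetry, cams, bot gives the robot as it stands.
- The arm moves only by the tool step_arm, never from a script. Its argument "deltas" is text: rows parted by semicolons, each of 5 numbers parted by spaces: the shift along the tool's x, y, z in units of 25 mm (1.0 is 25 mm), then the turn about the tool's z in degrees, then the finger opening in mm, from 0 to 85.4. A call has 1 to 10 rows; each row is the pose to reach, as a shift and turn from the pose commanded when the call began, along the tool's axes at that moment; what a row does not reach only later rows make up. A row lasts 1/12 s, in which the tool goes at most 41.7 mm and 7.16 degrees, less where a joint would pass 70% of its speed; a pose out of reach is approached as far as the arm can. A call with a gripper value outside its range is refused whole. The fingers move at their own pace and stop on an object; the grip force is fixed at half the most. Time passes only in rows, so rows that repeat a pose let the fingers close. It gives the time, the measured TCP pose, the force, the opening and the grip force at its end, in the units of the state.
- telemetry.get_obs(): the state, without advancing time (a new reading comes with each control period).
- cams.snapshot(name): name is "side" or "top" or "wrist"; returns the picture (384x512x3 uint8, red, green, blue); there is no depth.
- cams.camera_params(name): a dict with "fx", "fy", "cx", "cy" (pixels), "rvec" (rotation vector, rad) and "tvec" (3), from world to camera coordinates, as OpenCV has them. Camera axes: x right, y down, z forward; pixel columns grow to the right and rows downward; lengths in mm; the calibration is good to about 2 mm. A picture is of the moment at which its call begins: read the wrist's pose just before it. camera_params takes no time and is no camera call; for the wrist camera it gives the pose at the moment of the call.
- bot.job_done(): hands the job in; it is judged then, once.
The state is a dict: "clock": time; "joint_pos": joint angles; "dq": joint speeds; "effort": joint torques, N m; "tcp_pos": TCP position; "ee_rot": TCP orientation; "ft_force": force on the tool from outside, world axes, zero at the start; "torque": the same for the moment, N m; "grip_width": opening from 0.0 (shut) to 1.0 (fully open); "finger_force": force on a finger pad.
Only numpy, scipy, OpenCV 4.12 (cv2) and the standard library are available. Lean on these libraries where they do the work, as an engineer would, in place of code of your own. Each camera call takes 0.05 s, during which the arm holds its last target. There are 200 camera calls.

### The job

Work has moved to the yellow inlet on the welding table, so switch the fume extraction over: with the fingertips, push the yellow inlet's slide gate fully open (by its green end), and only after that push the blue inlet's slide gate fully shut (by its red end). Only push: do not pinch or grip the slides, and leave everything else on the table where it stands.

Things in the scene. Friction and masses are not known exactly. Their poses are not given: they have to be found in the camera images.
- yellow_inlet: fixed fume-extraction inlet with a yellow bell mouth: foot flange 110 mm dia., pipe 64 mm dia., slide-gate frame 104 (its x) by 84 mm (its y) from 63 to 95 mm up, then the yellow bell, 96 mm dia. at its rim 135 mm up, the top. Origin: on the pipe's axis at table height, z up; the slide runs along y. May stand left or right.
- blue_inlet: fixed fume-extraction inlet with a blue bell mouth: foot flange 110 mm dia., pipe 64 mm dia., slide-gate frame 104 (its x) by 84 mm (its y) from 63 to 95 mm up, then the blue bell, 96 mm dia. at its rim 135 mm up, the top. Origin: on the pipe's axis at table height, z up; the slide runs along y. May stand left or right.
- yellow_slide (a joint): opening of the yellow inlet's slide, m: 0 = fully shut (blind plate under the bell), 0.070 = fully open (60 mm hole under the bell); hard stop at each end. A level steel plate 80 mm wide, 5 mm thick, 80 mm above the table, with an upturned lip at each end, green and red. Takes about 4 to 6 N to push, stays where left. At the start it is shut or nearly shut (0 to 0.025).
- blue_slide (a joint): opening of the blue inlet's slide, m: 0 = fully shut (blind plate under the bell), 0.070 = fully open (60 mm hole under the bell); hard stop at each end. A level steel plate 80 mm wide, 5 mm thick, 80 mm above the table, with an upturned lip at each end, green and red. Takes about 4 to 6 N to push, stays where left. At the start it is open or mostly open (0.045 to 0.070).
- yellow_green_lip (a point): middle of the outer face of the GREEN lip of the yellow inlet's slide: an upright plate 90 mm wide, 8 mm thick, 80 to 125 mm above the table (this point at 105), facing the inlet's -y. 134 mm from the pipe's axis when the gate is shut, 64 mm when open. Pushing this lip towards the pipe (inlet's +y) opens the gate
- yellow_red_lip (a point): middle of the outer face of the RED lip of the yellow inlet's slide, same size and height as the green one, facing the inlet's +y. 64 mm from the pipe's axis when the gate is shut, 134 mm when open. Pushing this lip towards the pipe (inlet's -y) shuts the gate
- blue_green_lip (a point): middle of the outer face of the GREEN lip of the blue inlet's slide: an upright plate 90 mm wide, 8 mm thick, 80 to 125 mm above the table (this point at 105), facing the inlet's -y. 134 mm from the pipe's axis when the gate is shut, 64 mm when open. Pushing this lip towards the pipe (inlet's +y) opens the gate
- blue_red_lip (a point): middle of the outer face of the RED lip of the blue inlet's slide, same size and height as the green one, facing the inlet's +y. 64 mm from the pipe's axis when the gate is shut, 134 mm when open. Pushing this lip towards the pipe (inlet's -y) shuts the gate
- spray_can: loose upright spray can with a red label, 60 mm dia., 170 mm high, about 140 mm from the yellow inlet's axis, on its far side from the robot. Origin: centre of its underside. Leave it alone
- brush: loose hand brush, 170 mm long, lying on the table about 120 mm from the yellow inlet's axis, on the robot's side. Origin: centre of its underside; x along it. Leave it alone
- angle_block: loose red welding angle block, 50 by 70 mm, 60 mm high, about 130 mm from the blue inlet's axis, on its far side from the robot. Origin: centre of its underside. Leave it alone
- weld_nut: loose turned steel boss, 44 mm dia., 60 mm high, standing about 120 mm from the blue inlet's axis, on the robot's side. Origin: centre of its underside. Leave it alone

How it is judged:
By the outcome, as a careful person would: the job done as asked, in the order asked, and still so for the second after the job is handed in, with the robot touching nothing.
It also fails if it takes over 48 s, if anything falls off the work surface, if the arm or the gripper's body presses on something with over 40 N, if the wrist force passes 120 N, or if a joint passes its speed limit or range.

## Working session

There is one attempt and no reset: what is moved stays moved. The work goes in short steps, Python scripts to look and compute and a tool call to move; the robot and the scene stay as the last step left them, time stands still between calls to the robot, and variables do not carry over. Pictures are saved under pics/ and viewed, at most 10 in all, crops included, and the job is handed in when it is done.

Besides the shell and the picture viewer there is one more tool, called by a JSON object that holds its "api" and its "payload", one argument or row to a line. step_arm: Moves the arm, as the interface text tells. Its arguments: {"type":"object","properties":{"deltas":{"type":"string"}},"required":["deltas"]}

```bash
mkdir -p pics
cat > h.py <<'E'
import numpy as np, cv2
from workcell import telemetry, cams, bot
def snap(n,f):
    im=cams.snapshot(n); cv2.imwrite('pics/'+f,im[:,:,::-1]); return im
def ray(p,uv):
    R=cv2.Rodrigues(np.array(p['rvec'],float))[0]; t=np.array(p['tvec'],float)
    d=R.T@np.array([(uv[0]-p['cx'])/p['fx'],(uv[1]-p['cy'])/p['fy'],1]); return -R.T@t,d
def onz(p,uv,z):
    o,d=ray(p,uv); return o+d*(z-o[2])/d[2]
E
python3 - <<'E'
from h import *
a=snap('top','top1.png'); b=snap('side','side1.png')
for n in('top','side'):
    p=cams.camera_params(n); print(n,ray(p,(256,192)),p['fx'])
o=telemetry.get_obs(); print(o['clock'],o['tcp_pos'],o['ee_rot'])
E
```

```text
top (array([ 443.49998398,  -12.89620156, 1149.34611388]), array([ 0.09610489,  0.01867993, -0.99528628])) 476.6525414903502
side (array([ 410.54788564, -576.35728358,  693.0116477 ]), array([ 0.17993113,  0.67607443, -0.71455687])) 377.902355733535
0.1 [235.01022471 578.75853848 193.97325104] [-6.02182559e-01 -3.08300960e+00  1.59970683e-03]
```

View pics/top1.png

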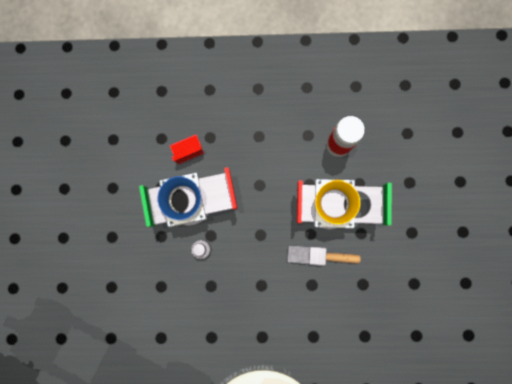

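View pics/side1.png

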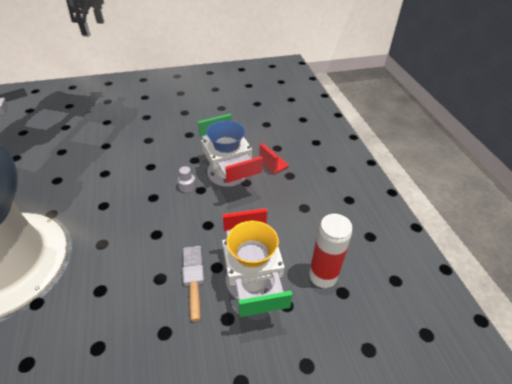

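The top view shows the blue inlet on the left, with its bell at (180,198), green lip at (146,205) and red lip at (231,188). The yellow inlet is on the right, with its bell at (338,202), red lip at (300,201) and green lip at (388,203). Both pushes go roughly towards world +y.

```bash
cat > m.py <<'E'
from h import *
def mask(im,c):
    h=cv2.cvtColor(im,cv2.COLOR_RGB2HSV); H,S,V=[h[:,:,i].astype(int) for i in range(3)]
    r={'g':(H>45)&(H<85),'r':(H<6)|(H>174),'y':(H>18)&(H<32),'b':(H>100)&(H<120)}[c]
    return (r&(S>120)&(V>60)).astype(np.uint8)
def blobs(im,c):
    cs,_=cv2.findContours(mask(im,c),cv2.RETR_EXTERNAL,cv2.CHAIN_APPROX_NONE)
    return sorted([k for k in cs if cv2.contourArea(k)>60],key=lambda k:k[:,0,0].mean())
E
python3 - <<'E'
from m import *
for n,f in(('top','top1.png'),('side','side1.png')):
    im=cv2.imread('pics/'+f)[:,:,::-1].copy(); p=cams.camera_params(n)
    for c in 'ybgr':
        for k in blobs(im,c):
            z=135 if c in'yb' else 125
            r=cv2.minAreaRect(k); 
            print(n,c,cv2.contourArea(k),np.round(r[0]),np.round(r[1],1),end=' ')
            if c in'yb': e=cv2.fitEllipse(cv2.convexHull(k)); print(np.round(e[0],1),onz(p,e[0],z)[:2].round(1))
            else: print([tuple(onz(p,q,z)[:2].round().astype(int).tolist()) for q in cv2.boxPoints(r)])
E
```

```text
top y 1508.0 [338. 202.] [43.8 43.1] [337.6 201.8] [ 517.7 -166.7]
top b 1349.0 [179. 198.] [41.6 41.6] [178.7 197.7] [532.  172.3]
top g 236.5 [146. 205.] [42.   7.1] [(561, 263), (563, 247), (474, 229), (471, 244)]
top g 262.0 [388. 204.] [41.  7.] [(557, -268), (557, -283), (469, -280), (470, -265)]
top r 595.5 [185. 149.] [21.3 32. ] [(647, 201), (674, 136), (630, 118), (603, 183)]
top r 152.5 [231. 188.] [42.7  4.9] [(597, 76), (599, 65), (508, 46), (506, 57)]
top r 146.0 [299. 202.] [ 4.9 43. ] [(474, -79), (567, -83), (567, -94), (474, -89)]
top r 171.5 [337. 146.] [24.5 14. ] [(645, -141), (669, -160), (635, -201), (611, -181)]
side y 1731.5 [252. 241.] [46.  46.7] [252.2 243.1] [ 512.7 -173.5]
side b 354.0 [224. 129.] [17.  35.7] [224.9 131.8] [527.  168.2]
side g 128.0 [212. 120.] [13.3 35.5] [(457, 228), (545, 304), (556, 249), (469, 179)]
side g 788.5 [265. 303.] [17.1 54.5] [(463, -272), (555, -276), (550, -307), (462, -302)]
side r 477.0 [245. 218.] [16.3 45.5] [(470, -84), (563, -81), (558, -123), (469, -125)]
side r 978.0 [255. 161.] [32.1 63.9] [(504, 111), (662, 122), (642, 10), (498, 4)]
side r 695.0 [327. 263.] [30.8 31.6] [(593, -255), (629, -195), (677, -223), (638, -280)]
```

{"api": "step_arm", "payload": {
  "deltas": "-0.5 -0.6 0 5 0;-1.2 -1.5 0 10 0;-2.2 -2.7 0 16 0;-3.2 -3.9 0 22 0;-4.2 -5.2 0 28 0;-5.2 -6.4 0 34 0;-6.2 -7.6 0 40 0;-7.2 -8.9 0 46 0;-8.2 -10.1 0 52 0;-9.2 -11.3 0 58 0"
}}

```text
clock: 0.93
tcp_pos: [341.8, 228.9, 194.4]
ee_rot: [-2.027, -2.4, 0.0]
ft_force: [1.2, -0.1, -0.4]
grip_width: 0.0
finger_force: 0.0
```

{"api": "step_arm", "payload": {
  "deltas": "-1.5 0.2 0 2 0;-3.0 0.4 0 4 0;-4.6 0.6 0 6 0;-6.2 0.8 0 8 0;-7.8 1.0 0 10 0;-9.4 1.2 0 12 0;-11 1.4 0 12.2 0;-12.6 1.6 0 12.2 0;-14.2 1.8 0 12.2 0;-15.6 2.0 0 12.2 0"
}}

```text
clock: 1.77
tcp_pos: [458.4, -147.5, 194.4]
ee_rot: [2.267, 2.175, -0.0]
ft_force: [0.7, 0.9, 0.3]
grip_width: 0.0
finger_force: 0.0
```

{"api": "step_arm", "payload": {
  "deltas": "-1.5 0.5 0 0 0;-3.0 1.0 0 0 0;-4.5 1.5 0 0 0;-6.0 2.1 0 0 0;-7.0 2.45 0 0 0;-7.0 2.45 1.0 0 0;-7.0 2.45 2.2 0 0;-7.0 2.45 3.2 0 0;-7.0 2.45 3.8 0 0;-7.0 2.45 3.8 0 0"
}}

```text
clock: 2.6
tcp_pos: [510.5, -320.8, 96.0]
ee_rot: [-2.262, -2.172, 0.001]
ft_force: [-1.3, 0.5, 0.7]
grip_width: -0.003
finger_force: 0.0
```

Run:
```python
from h import *
o=telemetry.get_obs(); print(o['clock'],o['tcp_pos'],o['ee_rot'])
snap('side','side2.png')
```

```text
2.6 [ 510.52711848 -320.84458493   96.01585379] [-2.26167912e+00 -2.17205100e+00  1.35639606e-03]
```

View pics/side2.png

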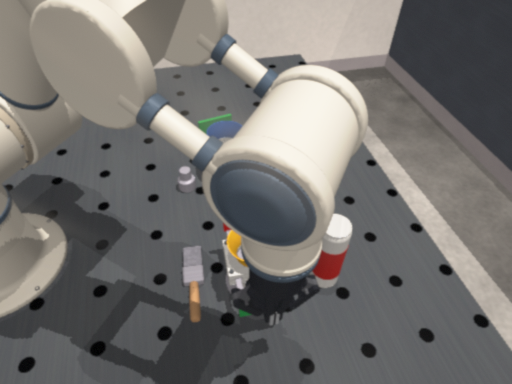

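The gripper stands just outside the green lip near (262,310), clear of the can at (335,250). Next I push slowly.

{"api": "step_arm", "payload": {
  "deltas": "0.3 0 0 0 0;0.6 0 0 0 0;0.9 0 0 0 0;1.2 0 0 0 0;1.5 0 0 0 0;1.8 0 0 0 0;2.1 0 0 0 0;2.4 0 0 0 0;2.6 0 0 0 0;2.6 0 0 0 0"
}}

```text
clock: 3.48
tcp_pos: [515.0, -256.1, 99.5]
ee_rot: [-2.264, -2.177, -0.0]
ft_force: [0.6, 0.4, -0.8]
grip_width: -0.0
finger_force: 0.0
```

{"api": "step_arm", "payload": {
  "deltas": "0.1 0 0 0 0;0.15 0 0 0 0;0.2 0 0 0 0;0.25 0 0 0 0;0.25 0 0 0 0"
}}

```text
clock: 3.9
tcp_pos: [515.2, -250.9, 99.4]
ee_rot: [-2.266, -2.176, -0.0]
ft_force: [0.6, 0.2, -0.9]
grip_width: 0.003
finger_force: 0.0
```

{"api": "step_arm", "payload": {
  "deltas": "0.1 0 0 0 0;0.15 0 0 0 0;0.2 0 0 0 0"
}}

```text
clock: 4.15
tcp_pos: [515.5, -245.8, 99.5]
ee_rot: [-2.266, -2.176, -0.0]
ft_force: [0.3, -0.0, -0.0]
grip_width: -0.001
finger_force: 0.0
```

{"api": "step_arm", "payload": {
  "deltas": "0.05 0 0 0 0;0.1 0 0 0 0;0.15 0 0 0 0"
}}

```text
clock: 4.4
tcp_pos: [515.6, -242.1, 99.5]
ee_rot: [2.266, 2.176, -0.0]
ft_force: [-0.1, 0.2, -0.1]
grip_width: 0.001
finger_force: 0.0
```

Run:
```python
from m import *
im=snap('top','top2.png'); p=cams.camera_params('top')
for c in 'gr':
    for k in blobs(im,c):
        r=cv2.minAreaRect(k); print(c,np.round(r[0]),np.round(r[1],1),[tuple(onz(p,q,125)[:2].round().astype(int).tolist()) for q in cv2.boxPoints(r)])
w=snap('wrist','w2.png')
```

```text
g [146. 205.] [42.   7.1] [(561, 263), (563, 247), (474, 229), (471, 245)]
r [185. 149.] [21.4 32. ] [(647, 201), (674, 136), (629, 118), (603, 183)]
r [231. 188.] [43.   4.9] [(597, 76), (599, 65), (508, 46), (505, 57)]
r [299. 202.] [ 4.9 43. ] [(474, -79), (567, -83), (567, -94), (474, -89)]
r [337. 146.] [24.5 14. ] [(645, -141), (669, -160), (635, -201), (611, -181)]
```

View pics/w2.png

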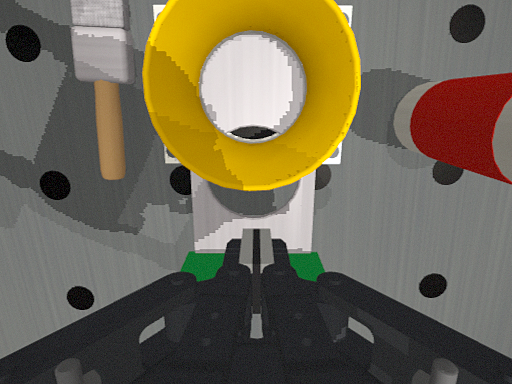

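The wrist view shows the bell at (252,90) and the green lip at rows 252-280 behind the fingertips at (257,240). The top view says the slide hasn't moved, so I'm checking the geometry.

```bash
python3 - <<'E'
from m import *
im=cv2.imread('pics/w2.png')[:,:,::-1].copy(); p=cams.camera_params('wrist')
print(ray(p,(256,192)))
for k in blobs(im,'y'):
    if cv2.contourArea(k)>2000:
        print('bell x extents ray @135', onz(p,(143,80),135),onz(p,(361,80),135), onz(p,(252,190),135))
for k in blobs(im,'g'):
    b=cv2.boundingRect(k);print(b,[onz(p,q,125).round() for q in((b[0],b[1]),(b[0]+b[2],b[1]))],[onz(p,q,80).round() for q in((b[0],b[1]),(b[0]+b[2],b[1]))])
def proj(P): 
    return cv2.projectPoints(np.float64([P]),np.float64(p['rvec']),np.float64(p['tvec']),np.float64([[p['fx'],0,p['cx']],[0,p['fy'],p['cy']],[0,0,1]]),None)[0].ravel()
o=telemetry.get_obs(); print(o['clock'],o['tcp_pos'],proj(o['tcp_pos']))
for y in(-230,-240,-274,-282): print(y,proj((513,y,125)),proj((513,y,80)))
E
ls -la pics
```

```text
(array([ 517.54477814, -171.92851556,  278.96305993]), array([-0.01107812, -0.28213571, -0.95934024]))
bell x extents ray @135 [ 468.86199932 -161.58854894  135.        ] [ 563.53402874 -165.4047501   135.        ] [ 514.01080546 -213.19337676  135.        ]
(181, 251, 44, 31) [array([ 474., -249.,  125.]), array([ 498., -250.,  125.])] [array([ 461., -271.,   80.]), array([ 492., -273.,   80.])]
(288, 252, 37, 30) [array([ 532., -252.,  125.]), array([ 552., -253.,  125.])] [array([ 536., -275.,   80.]), array([ 562., -276.,   80.])]
4.5 [ 515.60752284 -241.99518267   99.4579308 ] [257.35825972 219.01942347]
-230 [251.70701236 215.6133482 ] [252.58109002 191.49125079]
-240 [252.53496087 233.22195446] [253.22706551 205.7886685 ]
-274 [255.15667344 288.97989533] [255.30229971 251.71996273]
-282 [255.73360945 301.2500291 ] [255.76514939 261.96424475]
total 1288
drwxr-xr-x 2 agent agent   4096 Dec  2 15:53 .
drwxr-xr-x 3 agent agent   4096 Dec  2 15:52 ..
-rw-r--r-- 1 agent agent 240448 Dec  2 15:51 side1.png
-rw-r--r-- 1 agent agent 250432 Dec  2 15:53 side2.png
-rw-r--r-- 1 agent agent 221982 Dec  2 15:51 top1.png
-rw-r--r-- 1 agent agent 241533 Dec  2 15:53 top2.png
-rw-r--r-- 1 agent agent 346255 Dec  2 15:53 w2.png
```

View pics/top2.png

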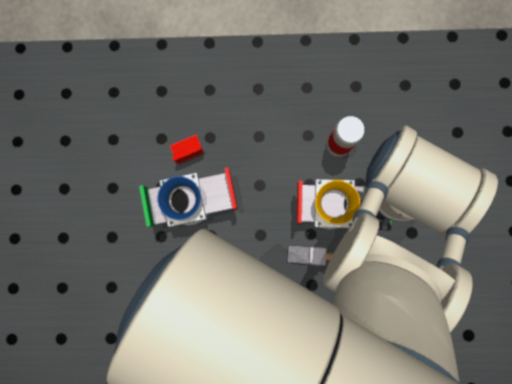

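The wrist view agrees that the lip is still at y≈-274 to -282. The top view also shows the slide unmoved, with the red lip still at (299,202). Next I check where the fingertips really are from the side.

Run:
```python
from m import *
im=snap('side','side3.png'); p=cams.camera_params('side')
def proj(P): 
    return cv2.projectPoints(np.float64([P]),np.float64(p['rvec']),np.float64(p['tvec']),np.float64([[p['fx'],0,p['cx']],[0,p['fy'],p['cy']],[0,0,1]]),None)[0].ravel().round(1)
print(proj((515.6,-242,99.5)),proj((510.5,-320.8,96)),'lip top corners',proj((470,-281,125)),proj((557,-282,125)))
A=cv2.resize(cv2.imread('pics/side2.png')[220:350,190:320],None,fx=3,fy=3,interpolation=2)
B=cv2.resize(cv2.imread('pics/side3.png')[220:350,190:320],None,fx=3,fy=3,interpolation=2)
cv2.imwrite('pics/ab.png',np.hstack([A,B]))
o=telemetry.get_obs(); print(o['clock'],o['joint_pos'],o['effort'])
```

```text
[262.7 285.2] [271.8 328.5] lip top corners [242.2 303.4] [293.1 292.8]
4.55 [-5.43778618e-01  5.26579180e-01  1.59251064e+00 -1.15824018e-05
  1.02252489e+00 -5.03662479e-01] [ 2.01944900e-01 -8.30300474e+01 -3.00910950e+01  1.85768312e-02
  5.21834503e-03  3.86643643e-02]
```

View pics/ab.png

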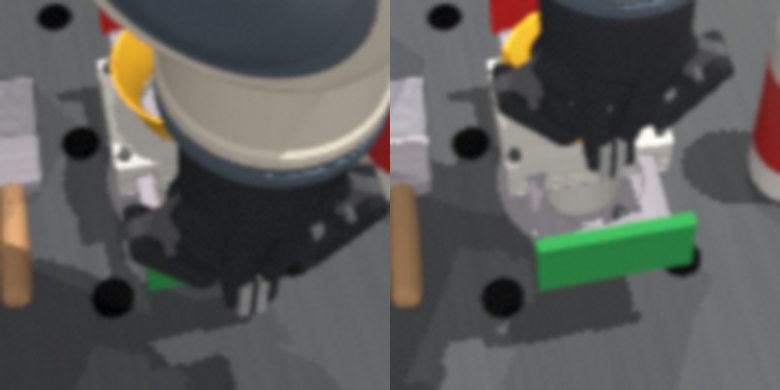

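The crop shows the fingertips (right half, about pixel (263,278) in the full image) inside the intact green lip, so they passed over it. They must be higher than reported, and I'm measuring the real tip height.

Run:
```python
from m import *
p=cams.camera_params('side'); w=cams.camera_params('wrist')
def ony(p,uv,y): o,d=ray(p,uv); return (o+d*(y-o[1])/d[1]).round(1)
print('B',[ony(p,(263,v),y) for v in(276,278,280) for y in(-242,-250)])
print('A',[ony(p,(273,v),-321) for v in(323,326)])
print('w',[ony(w,(257,229),y) for y in(-232,-242,-250)])
# two-ray closest
from numpy.linalg import lstsq
for uv1,uv2 in(((263,278),(257,229)),((263,278),(257,240))):
    o1,d1=ray(p,uv1);o2,d2=ray(w,uv2)
    s=lstsq(np.c_[d1,-d2],o2-o1,rcond=None)[0]; print('tri',o1+s[0]*d1,o2+s[1]*d2)
# blue-ness check side calibration: hub of bell in side
from scipy.spatial.transform import Rotation as R
o=telemetry.get_obs(); print(o['tcp_pos'],o['grip_width'],o['ee_rot'])
```

```text
B [array([ 515.2, -242. ,  130. ]), array([ 512.7, -250. ,  143.5]), array([ 515.4, -242. ,  123.5]), array([ 512.9, -250. ,  137.2]), array([ 515.6, -242. ,  117. ]), array([ 513.1, -250. ,  130.7])]
A [array([ 511.4, -321. ,  115.8]), array([ 512. , -321. ,  104.8])]
w [array([ 515.7, -232. ,  138.6]), array([ 515.4, -242. ,  115.1]), array([ 515.1, -250. ,   96.4])]
tri [ 516.06010603 -240.00888484  120.14121656] [ 515.42345425 -239.8848359   120.09678961]
tri [ 514.95247934 -243.53974092  126.15498993] [ 515.25592724 -243.59702232  126.17724795]
[ 515.64757913 -242.10758813   99.47321804] -0.0034773621198035975 [-2.26552936e+00 -2.17643362e+00  2.39603460e-05]
```

The real tips sit near z≈122-126, about 25 mm above the reported TCP, so they skimmed over the lip. I'll lift, go back and come down lower.

{"api": "step_arm", "payload": {
  "deltas": "0 0 -0.8 0 0;0 0 -1.6 0 0;-0.8 0 -1.6 0 0;-1.6 0 -1.6 0 0;-2.4 0 -1.6 0 0;-3.0 0 -1.6 0 0;-3.2 0 -1.0 0 0;-3.2 0 0 0 0;-3.2 0 0.7 0 0;-3.2 0 0.7 0 0"
}}

```text
clock: 5.38
tcp_pos: [510.6, -321.1, 78.7]
ee_rot: [-2.262, -2.172, 0.001]
ft_force: [-0.9, -0.4, -1.0]
grip_width: -0.002
finger_force: 0.0
```

{"api": "step_arm", "payload": {
  "deltas": "0.3 0 0 0 0;0.6 0 0 0 0;0.9 0 0 0 0;1.1 0 0 0 0;1.3 0 0 0 0;1.5 0 0 0 0"
}}

```text
clock: 5.88
tcp_pos: [514.5, -284.7, 82.9]
ee_rot: [2.264, 2.176, -0.0]
ft_force: [-0.0, -5.4, 2.9]
grip_width: -0.005
finger_force: 2.2
```

{"api": "step_arm", "payload": {
  "deltas": "0.2 0 0 0 0;0.4 0 0 0 0"
}}

```text
clock: 6.05
tcp_pos: [514.8, -274.7, 82.4]
ee_rot: [2.265, 2.175, 0.0]
ft_force: [1.5, -5.3, 3.7]
grip_width: 0.003
finger_force: 2.2
```

Run:
```python
from m import *
im=snap('top','top3.png'); p=cams.camera_params('top')
for k in blobs(im,'r'):
        r=cv2.minAreaRect(k); print(np.round(r[0],1),[tuple(onz(p,q,125)[:2].round().astype(int).tolist()) for q in cv2.boxPoints(r)])
snap('side','side4.png')
B=cv2.resize(cv2.imread('pics/side4.png')[200:350,190:360],None,fx=3,fy=3,interpolation=2)
cv2.imwrite('pics/s4.png',B)
```

```text
[185.4 149.5] [(647, 201), (674, 136), (630, 118), (603, 183)]
[230.6 188. ] [(597, 76), (599, 65), (507, 47), (505, 57)]
[291.  201.5] [(475, -61), (567, -65), (567, -76), (474, -72)]
[337.  145.9] [(645, -140), (669, -160), (635, -201), (611, -181)]
```

View pics/s4.png

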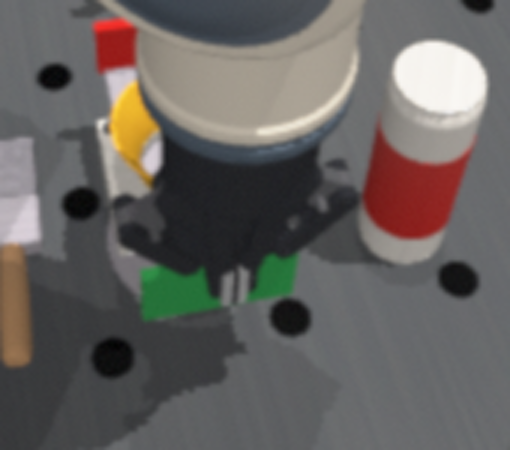

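The lip is now being pushed at about 5 N: the red lip has moved 18 mm and the can is clear. Next I continue to the stop.

{"api": "step_arm", "payload": {
  "deltas": "0.2 0 0 0 0;0.4 0 0 0 0;0.6 0 0 0 0;0.8 0 0 0 0;0.95 0 0 0 0"
}}

```text
clock: 6.57
tcp_pos: [515.4, -250.4, 82.0]
ee_rot: [2.266, 2.176, 0.0]
ft_force: [1.5, -4.1, 0.8]
grip_width: -0.001
finger_force: 2.2
```

{"api": "step_arm", "payload": {
  "deltas": "0.1 0 0 0 0;0.15 0 0 0 0;0.2 0 0 0 0"
}}

```text
clock: 6.82
tcp_pos: [515.5, -245.8, 82.0]
ee_rot: [-2.265, -2.176, -0.0]
ft_force: [1.2, -5.0, 1.3]
grip_width: 0.001
finger_force: 2.1
```

{"api": "step_arm", "payload": {
  "deltas": "0.06 0 0 0 0;0.12 0 0 0 0"
}}

```text
clock: 6.98
tcp_pos: [515.7, -243.0, 82.0]
ee_rot: [2.266, 2.176, 0.0]
ft_force: [1.3, -4.1, 3.0]
grip_width: -0.001
finger_force: 2.1
```

{"api": "step_arm", "payload": {
  "deltas": "0.06 0 0 0 0;0.12 0 0 0 0"
}}

```text
clock: 7.15
tcp_pos: [515.9, -240.9, 82.1]
ee_rot: [2.264, 2.176, -0.001]
ft_force: [-2.9, -22.0, -1.7]
grip_width: -0.003
finger_force: 10.7
```

{"api": "step_arm", "payload": {
  "deltas": "0.06 0 0 0 0;0.12 0 0 0 0"
}}

```text
clock: 7.32
tcp_pos: [516.1, -240.6, 82.3]
ee_rot: [2.261, 2.174, -0.006]
ft_force: [-6.9, -43.4, -5.9]
grip_width: -0.002
finger_force: 21.8
```

```bash
cat > red.py <<'E'
from m import *
im=snap('top','topr.png'); p=cams.camera_params('top')
for k in blobs(im,'r')+blobs(im,'g'):
        r=cv2.minAreaRect(k); print(np.round(r[0],1),[tuple(onz(p,q,125)[:2].round(1).tolist()) for q in cv2.boxPoints(r)])
E
python3 red.py
```

```text
[185.4 149.4] [(647.5, 201.1), (673.6, 135.9), (629.5, 118.0), (603.5, 182.9)]
[230.6 188. ] [(597.1, 75.8), (599.2, 65.3), (507.5, 46.5), (505.4, 57.0)]
[275.3 201. ] [(477.3, -28.0), (568.1, -32.0), (567.7, -41.8), (476.9, -37.8)]
[337.  145.9] [(644.9, -140.5), (668.9, -160.1), (634.7, -200.6), (610.8, -181.0)]
[145.8 205.4] [(560.8, 262.4), (563.5, 246.9), (473.6, 229.3), (470.9, 244.7)]
```

The force rose to 43 N at the hard stop with the red lip at y≈-33, so the yellow gate is fully open. I'll back off, lift and cross to the blue red lip.

{"api": "step_arm", "payload": {
  "deltas": "-0.3 0 0 0 0;-0.9 0 0 0 0;-1.4 0 -0.3 0 0;-1.4 0 -1.5 0 0;-1.4 0 -3.0 0 0;-1.4 0 -4.4 0 0;-1.2 0 -4.8 0 0;-0.4 0 -4.8 -3 0;0.8 0.2 -4.8 -6 0;2.2 0.4 -4.8 -9 0"
}}

```text
clock: 8.2
tcp_pos: [527.9, -182.9, 202.5]
ee_rot: [2.087, 2.347, 0.0]
ft_force: [1.3, 1.2, -0.1]
grip_width: 0.0
finger_force: 0.0
```

Run:
```python
from h import *
from scipy.spatial.transform import Rotation as R
o=telemetry.get_obs(); M=R.from_rotvec(o['ee_rot']).as_matrix(); t=o['tcp_pos']
print(o['clock'],t,np.degrees(np.arctan2(M[1,0],M[0,0])),(M.T@(np.array([560,30,t[2]])-t)/25).round(2))
```

```text
8.2 [ 527.91651326 -182.90001387  202.52383135] 96.70203528761732 [ 8.31  2.27 -0.  ]
```

{"api": "step_arm", "payload": {
  "deltas": "1.5 0.4 0 -4.5 0;3.0 0.8 0 -4.5 0;4.5 1.2 0 -4.5 0;6.0 1.6 0 -4.5 0;7.4 2.0 0 -4.5 0;8.2 2.25 0 -4.5 0;8.2 2.25 1.0 -4.5 0;8.2 2.25 2.2 -4.5 0;8.2 2.25 2.8 -4.5 0;8.2 2.25 2.8 -4.5 0"
}}

```text
clock: 9.03
tcp_pos: [558.0, 27.7, 129.1]
ee_rot: [-1.991, -2.424, 0.005]
ft_force: [-0.2, 0.5, 0.4]
grip_width: 0.001
finger_force: 0.0
```

Run:
```python
from h import *
from scipy.spatial.transform import Rotation as R
o=telemetry.get_obs(); M=R.from_rotvec(o['ee_rot']).as_matrix(); t=o['tcp_pos']
print(o['clock'],t,np.degrees(np.arctan2(M[1,0],M[0,0])),(M.T@(np.array([560,30,t[2]])-t)/25).round(2))
snap('wrist','w5.png')
```

```text
9.0333 [557.96844485  27.69778454 129.12476245] 101.19675397616543 [ 0.07  0.1  -0.  ]
```

View pics/w5.png

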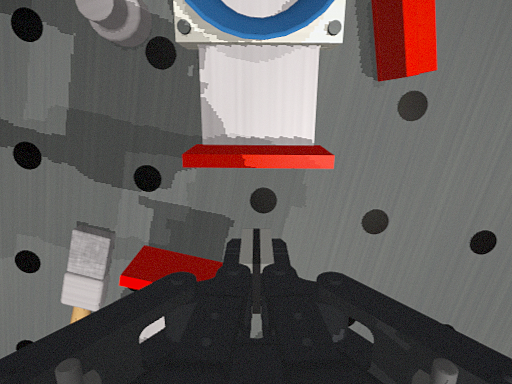

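The fingers (257,240) sit outside the blue inlet's red lip (258,157), centred and square to it. I'll come down and push.

{"api": "step_arm", "payload": {
  "deltas": "0 0 0.8 0 0;0 0 1.5 0 0;0 0 1.9 0 0;0 0 1.9 0 0;0.4 0 1.9 0 0;0.7 0 1.9 0 0;1.0 0 1.9 0 0;1.3 0 1.9 0 0;1.5 0 1.9 0 0"
}}

```text
clock: 9.83
tcp_pos: [553.3, 65.6, 85.5]
ee_rot: [1.992, 2.427, 0.002]
ft_force: [2.1, -4.1, 7.0]
grip_width: -0.002
finger_force: 4.0
```

{"api": "step_arm", "payload": {
  "deltas": "0.2 0 0 0 0;0.4 0 0 0 0;0.6 0 0 0 0;0.8 0 0 0 0;1.0 0 0 0 0;1.1 0 0 0 0"
}}

```text
clock: 10.33
tcp_pos: [548.2, 92.4, 85.4]
ee_rot: [1.992, 2.427, 0.002]
ft_force: [1.4, -4.3, 7.3]
grip_width: -0.001
finger_force: 4.1
```

{"api": "step_arm", "payload": {
  "deltas": "0.1 0 0 0 0;0.15 0 0 0 0;0.2 0 0 0 0"
}}

```text
clock: 10.58
tcp_pos: [547.3, 97.0, 85.4]
ee_rot: [1.992, 2.427, 0.002]
ft_force: [1.7, -3.6, 7.2]
grip_width: 0.001
finger_force: 4.1
```

{"api": "step_arm", "payload": {
  "deltas": "0.06 0 -0.08 0 0;0.12 0 -0.08 0 0"
}}

```text
clock: 10.75
tcp_pos: [546.1, 99.8, 87.1]
ee_rot: [1.993, 2.427, 0.001]
ft_force: [2.0, -3.6, 3.2]
grip_width: -0.001
finger_force: 2.5
```

{"api": "step_arm", "payload": {
  "deltas": "0.06 0 0 0 0;0.12 0 0 0 0"
}}

```text
clock: 10.92
tcp_pos: [545.9, 101.6, 86.9]
ee_rot: [1.992, 2.427, -0.001]
ft_force: [3.8, -23.2, 8.1]
grip_width: 0.0
finger_force: 10.9
```

{"api": "step_arm", "payload": {
  "deltas": "0.06 0 0 0 0;0.12 0 0 0 0"
}}

```text
clock: 11.08
tcp_pos: [546.0, 103.5, 87.3]
ee_rot: [1.991, 2.425, -0.001]
ft_force: [3.3, -10.0, 28.8]
grip_width: 0.0
finger_force: 14.6
```

The force pattern changed (Fz 29 N), so I'll back off and look.

{"api": "step_arm", "payload": {
  "deltas": "-0.3 0 0 0 0;-1.0 0 0 0 0;-1.4 0 -0.3 0 0;-1.4 0 -1.2 0 0;-1.4 0 -2.4 0 0;-1.6 0 -3.4 0 0;-2.4 0 -3.6 0 0;-3.6 0 -3.6 0 0;-3.8 0 -3.6 0 0;-3.8 0 -3.6 0 0"
}}

```text
clock: 11.92
tcp_pos: [563.0, 11.0, 176.4]
ee_rot: [-1.996, -2.425, 0.0]
ft_force: [-0.3, 0.7, 0.6]
grip_width: 0.004
finger_force: 0.0
```

```bash
python3 red.py
python3 - <<'E'
from h import *
o=telemetry.get_obs(); print(o['clock'],o['tcp_pos'],o['ft_force'])
snap('wrist','w6.png');
E
```

```text
[175.5 152.9] [(653.2, 194.8), (656.0, 175.5), (609.2, 167.7), (606.4, 186.9)]
[220.5 196.4] [(565.3, 94.4), (567.1, 84.0), (503.0, 72.3), (501.2, 82.7)]
[275. 204.] [(554.8, -30.6), (554.7, -39.2), (477.1, -37.8), (477.2, -29.2)]
[337.  145.9] [(645.2, -140.7), (668.9, -160.1), (634.7, -200.6), (611.1, -181.2)]
[134.5 207.9] [(555.3, 287.8), (558.1, 271.2), (469.1, 253.6), (466.3, 270.1)]
[363. 203.] [(560.3, -217.4), (560.1, -230.2), (470.1, -227.0), (470.3, -214.3)]
11.9667 [562.66608316  12.01662727 176.19665774] [ 0.26383412  1.02503489 -0.01226118]
```

View pics/w6.png

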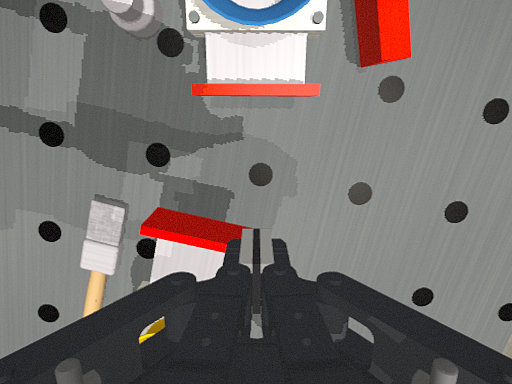

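The blue lip (255,90) moved only about half way, because the tips rode over its top edge. I'll go again lower, letting the descent settle before pushing.

{"api": "step_arm", "payload": {
  "deltas": "0.5 0 1.0 0 0;0.8 0 2.4 0 0;0.8 0 3.4 0 0;0.8 0 4.0 0 0;0.8 0 4.1 0 0;0.8 0 4.1 0 0;0.8 0 4.1 0 0"
}}

```text
clock: 12.6
tcp_pos: [559.6, 32.2, 74.7]
ee_rot: [1.993, 2.428, 0.001]
ft_force: [0.4, -1.0, 0.2]
grip_width: -0.002
finger_force: 0.0
```

{"api": "step_arm", "payload": {
  "deltas": "0.4 0 0 0 0;0.8 0 0 0 0;1.2 0 0 0 0;1.5 0 0 0 0;1.8 0 0 0 0;2.0 0 0 0 0"
}}

```text
clock: 13.1
tcp_pos: [549.6, 81.6, 74.3]
ee_rot: [1.993, 2.428, 0.0]
ft_force: [0.3, -4.9, 2.3]
grip_width: -0.001
finger_force: 2.2
```

{"api": "step_arm", "payload": {
  "deltas": "0.15 0 0 0 0;0.3 0 0 0 0;0.4 0 0 0 0;0.5 0 0 0 0;0.55 0 0 0 0"
}}

```text
clock: 13.52
tcp_pos: [547.1, 94.3, 74.0]
ee_rot: [1.994, 2.427, 0.0]
ft_force: [2.3, -4.0, 2.6]
grip_width: 0.0
finger_force: 2.0
```

{"api": "step_arm", "payload": {
  "deltas": "0.08 0 0 0 0;0.16 0 0 0 0;0.2 0 0 0 0"
}}

```text
clock: 13.77
tcp_pos: [546.2, 98.8, 74.0]
ee_rot: [1.993, 2.427, -0.0]
ft_force: [4.5, -16.1, 1.4]
grip_width: -0.002
finger_force: 8.5
```

{"api": "step_arm", "payload": {
  "deltas": "0.06 0 0 0 0;0.12 0 0 0 0"
}}

```text
clock: 13.93
tcp_pos: [546.2, 99.0, 74.1]
ee_rot: [1.99, 2.425, -0.005]
ft_force: [9.0, -47.8, 1.7]
grip_width: 0.001
finger_force: 24.7
```

```bash
python3 red.py
```

```text
[275.3 201. ] [(477.3, -28.1), (568.1, -32.1), (567.7, -41.8), (476.9, -37.8)]
[337.  145.9] [(644.9, -140.5), (668.9, -160.1), (634.7, -200.6), (610.8, -181.0)]
[122.9 209.4] [(551.7, 314.6), (555.1, 296.0), (466.9, 277.4), (463.5, 295.9)]
[363. 203.] [(560.3, -217.4), (560.1, -230.2), (470.1, -227.0), (470.3, -214.3)]
```

Hard stop again at 48 N, with the blue green lip 135 mm from the axis, so the gate is shut. I'll retreat and check.

{"api": "step_arm", "payload": {
  "deltas": "-0.3 0 0 0 0;-1.0 0 0 0 0;-1.5 0 -0.1 0 0;-1.5 0 -1.0 0 0;-1.5 0 -2.4 0 0;-1.5 0 -3.8 0 0;-1.5 0 -5.2 0 0;-1.5 0 -6.0 0 0;-1.5 0 -6.0 0 0;-1.5 0 -6.0 0 0"
}}

```text
clock: 14.82
tcp_pos: [552.8, 65.3, 224.9]
ee_rot: [1.994, 2.427, 0.002]
ft_force: [-0.4, -1.1, -1.0]
grip_width: -0.002
finger_force: 0.0
```

```bash
python3 red.py
python3 - <<'E'
from h import *
A=cv2.imread('pics/topr.png');snap('side','side7.png');B=cv2.imread('pics/side7.png')
cv2.imwrite('pics/fin.png',np.hstack([A[100:300,100:420],B[90:330,150:370][:200]]))
E
```

```text
[210.  204.6] [(535.2, 116.1), (537.6, 104.9), (498.1, 96.0), (495.7, 107.2)]
[275.2 201. ] [(477.3, -27.8), (568.1, -31.8), (567.7, -41.8), (476.9, -37.8)]
[336.8 145.6] [(646.6, -139.8), (670.7, -160.7), (634.7, -200.6), (610.7, -179.7)]
[123. 210.] [(551.2, 314.5), (554.6, 295.9), (464.9, 277.0), (461.5, 295.4)]
[363. 203.] [(560.3, -217.4), (560.1, -230.2), (470.1, -227.0), (470.3, -214.3)]
```

View pics/fin.png

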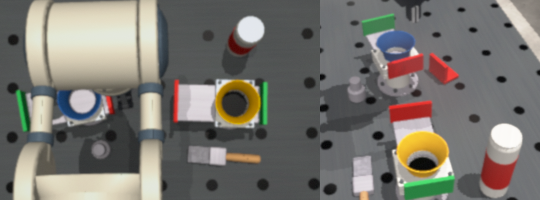

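The yellow bell shows its open hole, the blue bell shows the blind plate, and the loose things stand where they were. The robot is touching nothing.

```bash
python3 -c "
from workcell import bot
print(bot.job_done())"
```

```text
the job is handed in; nothing more can be done
None
```

The yellow gate was pushed fully open and then the blue gate fully shut, each to its hard stop (43 N and 48 N); each needed a second, lower push after the fingertips slid over the lip, the loose items look unmoved, and the job is handed in.

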